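Dispense an arch plate and set it on the empty display stand

ROBOT

A 6-joint arm with a two-finger parallel gripper is mounted at the origin on the work surface. World frame = base frame: x ahead of the robot, y to its left, z up, the work surface at z = 0. Lengths are in m, angles in rad, forces in N, time in s.
With the tool pointing down it reaches from about 0.275 to 0.775 m from the base axis. Payload 14.6 kg.
Tool frame: the origin (TCP) lies at the very end of the fingers, on their centre line; the grasp point (between the pads) lies 19 mm behind it (tcp_to_grasp is the distance from the TCP to the grasp point, in m); z points along the fingers, y is the line along which they close (so a half turn about z gives the same grasp; the last joint's range is limited). The gripper opens to 85 mm and grips with 20 to 120 N. Pads are 22 mm wide; open, the fingers measure 114 mm over their backs; the gripper's body (76 mm by 85 mm) begins 54 mm behind the grasp point. The pads swing forward as they close: fully open they stand 13 mm farther back than shut.
Start: joints at [-1.404, 0.263, -0.048, 1.259, 0, 1.415], TCP at [0.166, -0.498, 0.231] pointing down, gripper open.
Joint ranges: [-2.65, 2.65], [-0.89, 1.7], [-1.18, 1.37], [-2.13, 2.11], [-1.35, 1.29], [-3.14, 3.14]. Speed limits (rad/s): [1.89, 1.89, 2.57, 2.79, 3.14, 3.14].

INTERFACE

Orientations are given as a unit quaternion [w, x, y, z].
In Python, from workcell import * gives the robot as it stands.
- The arm moves only by the tool servo_tool, never from a script. Its argument "series" is a list of rows, each an object with "delta_pos": the shift along the tool's x, y, z in mm, a list of three; "rot": the turn, a rotation vector about the tool's x, y, z in rad, a list of three. A call has 1 to 10 rows; each row shifts and turns the commanded pose from where the row before left it, along the tool's axes as they then stand; what a row does not reach is not made up. A row lasts 1/10 s, in which the tool goes at most 50 mm and 8.59 degrees, less where a joint would pass 70% of its speed; a pose out of reach is approached as far as the arm can. A call is refused whole if a number of a shift passes 50 or a number of a turn 0.15, either way. A call with a gripper value outside its range is refused whole. "grip" is the opening, from -1 (shut) to 1 (fully open), set as the call begins (left out, the last holds). The fingers move at their own pace and stop on an object; "grip_force" is the grip in N (left out, the last holds). Time passes only in rows, so rows that do not move let the fingers close. It gives the time, the measured TCP pose, the force, the opening and the grip force at its end, in the units of the state.
- observe(): the state, without advancing time (a new reading comes with each control period).
- get_image(name): name is "side" or "top"; returns a dict with "img" (384x512x3 uint8, blue, green, red), "depth" (384x512 float32, m along the optical axis (not along the pixel's ray), 0 where there is no reading), "fov_y" (degrees; the focal length in pixels is half the picture's height over the tangent of half this angle, whatever the lens; pixels are square), "cx", "cy" (the principal point, pixels), "origin" and "orientation" of the camera in the world. Camera axes: x right, y down, z forward; pixel columns grow to the right and rows downward; lengths in m; the calibration is good to about 2 mm. A picture is of the moment at which its call begins.
- hand_in(): hands the job in; it is judged then, once.
The state is a dict: "t": time; "joint_pos": joint angles; "joint_velocities": joint speeds; "effort": joint torques, N m; "eef_pos": TCP position; "orientation": TCP orientation; "contact_force": force on the tool from outside, world axes, zero at the start; "moment": the same for the moment, N m; "opening": opening from 0.0 (shut) to 1.0 (fully open); "gripper_force": force on a finger pad.
Only numpy, scipy, OpenCV 4.12 (cv2) and the standard library are available. Lean on these libraries where they do the work, as an engineer would, in place of code of your own. Each camera call takes 0.05 s, during which the arm holds its last target. There are 200 camera calls.

TASK

The third display stand is empty: get one arch-shaped plate out of the aluminium dispenser by pushing its sprung plunger fully in, so that the plate drops out through the swing door onto the landing, and let the plunger spring back out. Then set that plate on the empty stand, lying flat on the slope and centred, with its straight edge down against the ledge and its rounded end up. Leave the other plates and everything else where they are.

Things in the scene. Friction and masses are not known exactly. Their poses are not given: they have to be found in the camera images.
- dispenser: Fixed aluminium box 75 (its x) x 110 (its y) x 99 mm high, shut on top, base 110 mm wide; origin at table level under its middle, z up. Arch plates lie stacked inside, rounded ends to +y, the lowest on a floor 28 mm up. The plunger enters at the -y end; the lowest plate leaves in +y, over the sill's edge at y = 62 mm, through a hanging swing door (60 mm wide, hinge 84 mm up, y = 56 mm).
- landing (a point): Point on the landing, a level metal tongue before the outlet, 44 mm wide, top 16 mm above the table; 110 mm in the dispenser's +y from its origin. It ends in a lip (12 mm high) 181 mm from the origin; box and base end at 62 mm. A pushed-out plate falls flat here, centre 109 to 132 mm from the origin, rounded end to +y, 8 mm over the tongue on each side.
- plunger (a joint): Plunger travel (m) along the dispenser's +y: 0 = out (rest), 0.115 = fully in, at a firm stop. Spring: about 4 N at rest, 12 N fully in, plus drag (about 2.5 N at 0.1 m/s) and the rubbing of the plates. The plate clears the outlet and falls only in the last few mm of the stroke. The plunger comes back by itself when no longer held.
- knob_face (a point): Middle of the flat upright outer face of the plunger's black palm knob (48 mm across, 16 mm thick), 36 mm above the table, facing the dispenser's -y: push it in +y. At rest 229 mm in -y from the dispenser's origin; it travels with the plunger. Fully in, 43 mm remain between knob and box. A flat steel bar 36 mm wide joins them.
- plate: Lowest arch plate in the dispenser, the one to take: acrylic, 60 mm wide (its x), 95 mm long (its y), 10 mm thick, 50 to 90 g, balanced near its middle; straight edge at y = -47.5 mm, half-round end (radius 30 mm) at y = +47.5 mm. Origin in the middle of its underside, z up. Hidden in the box until pushed out. It can be gripped across its 60 mm width.
- plate_nose (a point): Tip of the rounded end of that plate, at half thickness, 47.5 mm from its origin.
- plate_2: Second plate of the stack (same shape); it must stay in the box.
- plate_3: Third plate of the stack (same shape); it must stay in the box.
- stand_free: The empty one of three alike fixed plywood display stands, foot 116 mm (its x) x 72 mm (its y) x 12 mm; origin under the middle of the foot, z up, x pointing level towards its high back edge.
- stand_free_rest: Sloping board (44 mm wide, 100 mm long, sloping 20 degrees) of the empty stand. Origin at the middle of the corner of board and ledge, 38 mm above the table; x up the slope, y across, z square to the face. The ledge stands 12 mm off the face. A plate set right has its origin at x = 47.5 mm, y = 0, z = 0, rounded end to +x; it is 8 mm wider than the board on each side.
- hexagon: Hexagonal acrylic plate 73 mm high, on one of the other two stands; origin at the middle of its lower edge. Leave it.
- cross: Cross-shaped acrylic plate 78 mm high, on one of the other two stands; origin at the middle of its lower edge. Leave it.
- frog: Ceramic frog about 70 mm across and 74 mm high. Leave it.
- mallet: Chunky wooden hammer toy lying down, head 56 x 92 x 50 mm, handle 135 mm. Leave it.
- mug: White mug, 80 mm across, 90 mm high. Leave it.
- tape: Roll of paper tape, 90 mm across, 25 mm high. Leave it.
- car: Wooden toy car, 100 mm long, 57 mm high. Leave it.
- jar: Glass jar with lid, 72 mm across, 85 mm high. Leave it.
There are look-alikes about, which are no part of the job. What is shaped like the stand_free but blue or yellow is not meant.

How it is judged:
On the way, in this order (a step that is already met when the one before it is completed fails the run):
1. the plunger is pushed fully in (over 108 of its 115 mm) (value of joint plunger above 0.108 m), for 0.05 s.
2. the plate lies flat on the landing, clear of the outlet, and the plunger has sprung back out (under 4 mm) (value of joint plunger below 0.004 m and y of plate in the frame of dispenser above 0.106 m and z of plate in the frame of dispenser below 0.021 m and angle between plate's own z axis and vertical below 0.06 rad), for 0.2 s.
At the end, for the whole second after the job is handed in: The plate lies on the empty stand: flat on the slope (0.08 rad, 5 mm), straight edge within 8 mm of the ledge, centred within 12 mm, turned under 0.15 rad, rounded end up, at rest; the plunger is out (under 4 mm); the other two plates are still in the box (x of plate in the frame of stand_free_rest between 0.042 and 0.056 m and y of plate in the frame of stand_free_rest between -0.012 and 0.012 m and z of plate in the frame of stand_free_rest between -0.004 and 0.005 m and angle between the z axis of plate and the z axis of stand_free_rest, either way round below 0.08 rad and angle between the y axis of plate and the x axis of stand_free_rest, either way round below 0.15 rad and x of plate_nose in the frame of stand_free_rest above 0.085 m and linear speed of plate below 0.01 m/s and value of joint plunger below 0.004 m and y of each of plate_2, plate_3 in the frame of dispenser below 0.02 m); the robot touches nothing.
It fails at once if a second plate leaves the box (y of any of plate_2, plate_3 in the frame of dispenser above 0.03 m).
It fails at once if the hexagon, cross or another thing standing about is moved more than 15 mm (distance of any of frog, mallet, mug, tape, car, jar, hexagon, cross from where it was at the start of the episode above 0.015 m).
It also fails if it takes over 61 s, if anything falls off the work surface, if the arm or the gripper's body presses on something with over 40 N, if the wrist force passes 120 N, or if a joint passes its speed limit or range.

## Working session

There is one attempt and no reset: what is moved stays moved. The work goes in short steps, Python scripts to look and compute and a tool call to move; the robot and the scene stay as the last step left them, time stands still between calls to the robot, and variables do not carry over. Pictures are saved under pics/ and viewed, at most 10 in all, crops included, and the job is handed in when it is done.

Besides the shell and the picture viewer there is one more tool, called after "Emit:" in YAML: its name, and indented under it one key for each argument. servo_tool: Moves the arm, as the interface text tells. Its arguments: {"type":"object","properties":{"series":{"type":"array","items":{"type":"object","properties":{"delta_pos":{"type":"array","items":{"type":"number"}},"rot":{"type":"array","items":{"type":"number"}}}}},"grip":{"type":"number"},"grip_force":{"type":"number"}},"required":["series"]}

```bash
mkdir -p pics; cat > h.py <<'E'
from workcell import *
import numpy as np, cv2
from scipy.spatial.transform import Rotation as R
def q2R(q): return R.from_quat([q[1],q[2],q[3],q[0]]).as_matrix()
def f_of(im): return im["img"].shape[0]/2/np.tan(np.radians(im["fov_y"])/2)
def ray(im,u,v):
    f=f_of(im); d=np.array([(u-im["cx"])/f,(v-im["cy"])/f,1.0]); return q2R(im["orientation"])@d
def on_plane(im,u,v,z):
    d=ray(im,u,v); o=np.array(im["origin"]); return o+d*(z-o[2])/d[2]
def cloud(im):
    h,w=im["depth"].shape; u,v=np.meshgrid(np.arange(w),np.arange(h)); f=f_of(im); D=im["depth"]
    P=np.stack([(u-im["cx"])/f*D,(v-im["cy"])/f*D,D],-1)
    return P@q2R(im["orientation"]).T+np.array(im["origin"])
E
python3 - <<'E'
from h import *
import pickle
for n in("top","side"):
    im=get_image(n); pickle.dump(im,open(n+".pkl","wb")); cv2.imwrite(f"pics/{n}0.png",cv2.resize(im["img"],(800,600),interpolation=cv2.INTER_CUBIC))
    print(n,im["origin"],im["orientation"],im["fov_y"],im["cx"],im["cy"])
o=observe(); print({k:np.round(v,3) for k,v in o.items()})
E
```

```text
top [ 0.43602471 -0.03626112  1.4887578 ] [ 0.02328689 -0.70194604  0.71147539 -0.02307077] 44.45525877661774 258.6986670926027 194.01238097874202
side [0.12414966 1.06429133 1.12080942] [ 0.07836642 -0.1596067   0.8993884  -0.39935561] 48.943175400983634 254.93779257901357 189.94961934651562
{'t': np.float64(0.1), 'joint_pos': array([-1.404,  0.264, -0.049,  1.259,  0.   ,  1.415]), 'joint_velocities': array([-0.001, -0.002,  0.001, -0.001,  0.001,  0.001]), 'effort': array([ 3.0000e-03, -6.3858e+01,  3.8506e+01,  1.0000e-02, -0.0000e+00,
        0.0000e+00]), 'eef_pos': array([ 0.166, -0.498,  0.231]), 'orientation': array([-0.   ,  0.987,  0.16 ,  0.   ]), 'contact_force': array([ 0.097, -0.523,  0.663]), 'moment': array([-0.006, -0.046, -0.013]), 'gripper_force': np.float64(0.0), 'opening': np.float64(1.005)}
```

View pics/top0.png

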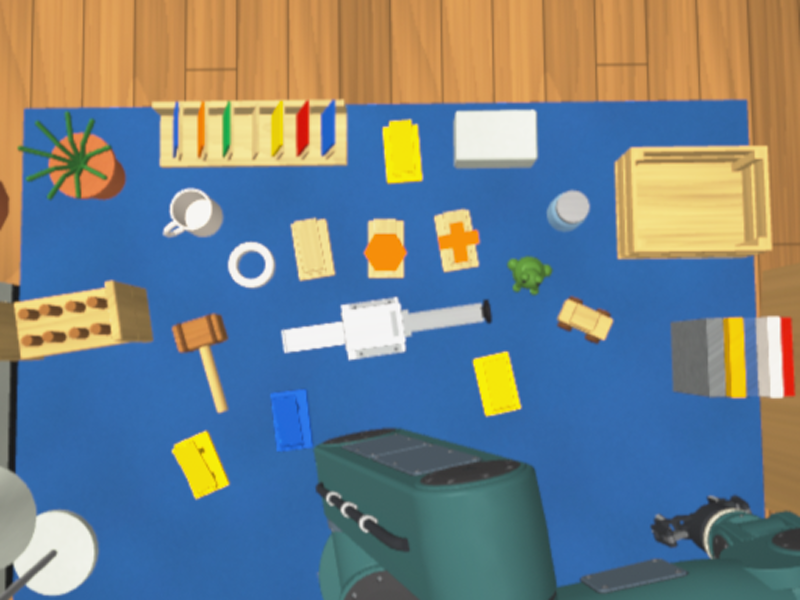

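View pics/side0.png

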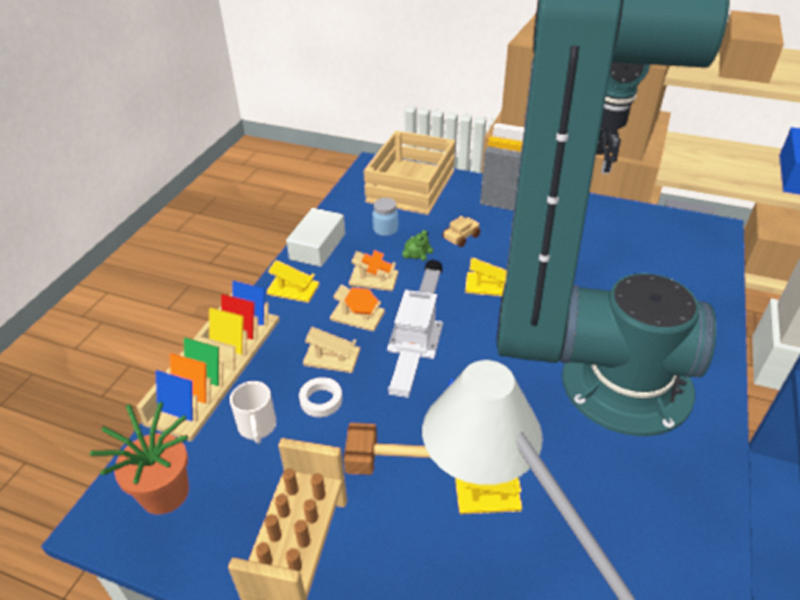

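The top view shows the knob at (487,311), the box at (373,328) and the tongue at (285–340,338), all in 800x600 pixels. Stand candidates are:
- plywood, empty: (313,249)
- plywood with the hexagon: (385,250)
- plywood with the cross: (458,240)
- yellow: (402,151), (497,383), (201,464)
- blue: (291,420)

By the description, the target is the empty plywood stand at (313,249).

```bash
python3 - <<'E'
from h import *
import pickle
top=pickle.load(open("top.pkl","rb"));side=pickle.load(open("side.pkl","rb"))
a=top["img"][130:240,170:330]; b=side["img"][155:260,185:290]
s=cv2.resize(a,(800,550),interpolation=cv2.INTER_CUBIC); cv2.imwrite("pics/crop_top.png",s)
P=cloud(top)
hsv=cv2.cvtColor(top["img"],cv2.COLOR_BGR2HSV)
sub=np.zeros(hsv.shape[:2],bool); sub[130:240,170:330]=1
# dispenser: low saturation
g=(hsv[...,1]<60)&(hsv[...,2]>100)&sub; g[:,:180]=0; g[:180,:]=0
Q=P[g]; print("table z",np.median(P[200:215,240:300,2]))
print("grey n",len(Q))
for lo,hi,n in((.085,.11,"boxtop"),(.01,.024,"tongue"),(.03,.05,"bar")):
    q=Q[(Q[:,2]>lo)&(Q[:,2]<hi)]
    if len(q)<5: continue
    r=cv2.minAreaRect((q[:,:2]*1000).astype(np.float32)); print(n,len(q),r,q[:,2].mean(), q[:,:2].mean(0))
k=(hsv[...,2]<70)&sub; k[:,:300]=0; k[:180]=0
vs,us=np.nonzero(k); print("knob px",us.min(),us.max(),vs.min(),vs.max()); q=P[k]; print("knob",np.round(np.percentile(q,[0,50,100],axis=0),4))
# stand
st=(hsv[...,0]>10)&(hsv[...,0]<35)&(hsv[...,1]>30)&(hsv[...,2]>100)&sub; st[:,220:]=0; st[185:]=0
q=P[st]; print("stand",len(q),cv2.minAreaRect((q[:,:2]*1000).astype(np.float32)),np.percentile(q[:,2],[0,10,50,90,100]))
for lo in np.arange(0,.09,.01):
    w=q[(q[:,2]>=lo)&(q[:,2]<lo+.01)]
    if len(w): print(round(lo,3),len(w),w.mean(0).round(4))
E
```

```text
table z 0.0388427878502825
grey n 2586
boxtop 947 ((483.1560974121094, 25.215728759765625), (75.12777709960938, 112.66368865966797), 7.531335830688477) 0.0996173338957333 [0.48286874 0.02457158]
tongue 837 ((475.3904724121094, 88.03044891357422), (108.8180923461914, 234.8689727783203), 7.250958442687988) 0.017037479361625373 [0.47082119 0.09864359]
bar 608 ((486.9339599609375, 7.676239013671875), (50.86250305175781, 399.53515625), 5.7274580001831055) 0.03836392551016687 [ 0.50062941 -0.1044089 ]
knob px 309 313 193 205
knob [[ 0.4943 -0.2019  0.0451]
 [ 0.5124 -0.1964  0.0547]
 [ 0.5317 -0.1906  0.0655]]
stand 862 ((556.9017333984375, 96.68630981445312), (343.4615783691406, 105.73165893554688), 30.612085342407227) [-0.00767553  0.00972719  0.04391397  0.0675819   1.4887578 ]
0.0 89 [0.649  0.1397 0.0069]
0.01 250 [0.639  0.1404 0.0134]
0.02 5 [0.6357 0.1435 0.0223]
0.03 26 [0.6059 0.1432 0.0376]
0.04 170 [0.616  0.145  0.0454]
0.05 134 [0.6435 0.1481 0.0551]
0.06 123 [0.6714 0.1544 0.0651]
0.07 52 [0.6853 0.1545 0.0723]
0.08 1 [0.6858 0.1572 0.0807]
```

View pics/crop_top.png

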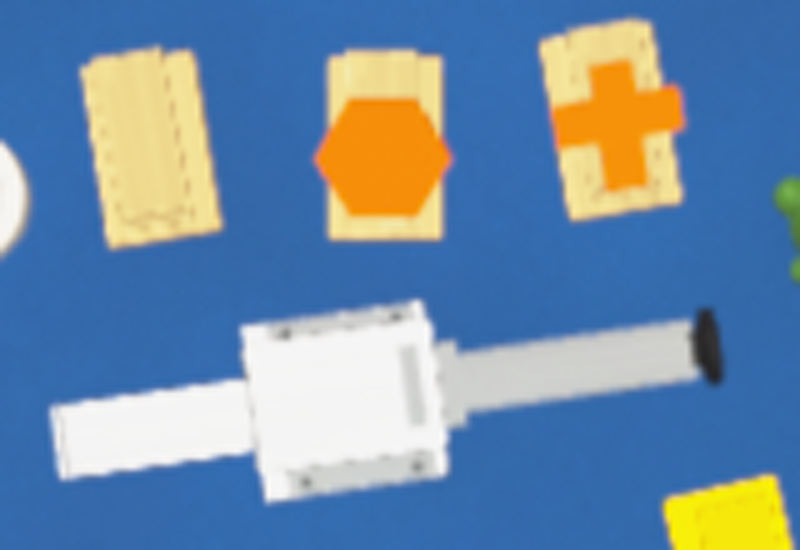

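The crop confirms it: the empty plywood stand is at crop (150,150), with its ledge at the low end near (155,225). The dispenser's knob is on the right and its tongue on the left. The box top measures 75x113 mm at z 0.0996, centred on (0.483,0.025) with yaw 7.5°. That predicts the knob at (0.513,-0.202), and the knob measures (0.512,-0.20), so the dispenser pose holds. I'll move now and refine the stand later.

Emit:
servo_tool:
  series:
    - {"rot": [0,0,-0.138]}
    - {"rot": [0,0,-0.138]}
    - {"rot": [0,0,-0.138]}
    - {"rot": [0,0,-0.138]}
    - {"rot": [0,0,-0.138]}
    - {"rot": [0,0,-0.138]}
    - {"rot": [0,0,-0.138]}
    - {"rot": [0,0,-0.138]}
    - {"rot": [0,0,-0.138]}
    - {"rot": [0,0,-0.138]}
  grip: -1

```text
schema error: expected keys delta_pos, rot
```

Emit:
servo_tool:
  series:
    - {"delta_pos": [20,38,0]}
    - {"delta_pos": [20,38,0]}
    - {"delta_pos": [20,38,0]}
    - {"delta_pos": [20,38,0]}
    - {"delta_pos": [20,38,0]}
    - {"delta_pos": [20,38,0]}
    - {"delta_pos": [20,38,0]}
    - {"delta_pos": [20,38,0]}
    - {"delta_pos": [20,38,0]}
    - {"delta_pos": [20,38,0]}

```text
schema error: expected keys delta_pos, rot
```

```bash
cat >> h.py <<'E'
yaw=np.radians(7.53); O=np.array([.4832,.0252,0]); Rd=R.from_euler('z',yaw).as_matrix()
def to_d(p): return Rd.T@(np.array(p)-O)
E
python3 - <<'E'
from h import *
import pickle
o=observe(); print(to_d(o["eef_pos"]).round(4),q2R(o["orientation"]).round(3),o["joint_pos"].round(2),o["contact_force"].round(1),o["opening"])
# stand
top=pickle.load(open("top.pkl","rb")); P=cloud(top); hsv=cv2.cvtColor(top["img"],cv2.COLOR_BGR2HSV)
st=((hsv[...,0]>10)&(hsv[...,0]<35)&(hsv[...,1]>30)&(hsv[...,2]>100)).astype(np.uint8)
n,l,s,c=cv2.connectedComponentsWithStats(st); i=l[160,200]; m=l==i; print(s[i],c[i])
x0,y0,w,h=s[i][:4]
q=P[m]; er=cv2.erode(m.astype(np.uint8),np.ones((3,3)))>0
cn,_=cv2.findContours(m.astype(np.uint8),0,2); C=max(cn,key=cv2.contourArea)[:,0]
gx=np.array([on_plane(top,u,v,.012)[:2] for u,v in C])*1000; print("outline z12",cv2.minAreaRect(gx.astype(np.float32)))
e=P[er]; b=e[(e[:,2]>.042)&(e[:,2]<.074)]
for _ in range(4):
    A=np.c_[b[:,:2],np.ones(len(b))]; k,*_=np.linalg.lstsq(A,b[:,2],rcond=None); r=b[:,2]-A@k; b=b[abs(r)<.003]
g=k[:2]; print("plane",k,len(b),"slope",np.degrees(np.arctan(np.hypot(*g))),"yaw",np.degrees(np.arctan2(g[1],g[0])),r.std())
a=q[(abs(q[:,2]-k[0]*q[:,0]-k[1]*q[:,1]-k[2])<.005)&(q[:,2]>.036)]
print("board rect",cv2.minAreaRect((a[:,:2]*1000).astype(np.float32)),len(a)); 
E
```

```text
[-0.383  -0.4769  0.2309] [[ 0.949  0.316 -0.   ]
 [ 0.316 -0.949  0.001]
 [ 0.    -0.001 -1.   ]] [-1.4   0.26 -0.05  1.26  0.    1.42] [ 0.1 -0.5  0.7] 1.0054873906279012
[186 140  28  40 862] [199.70649652 158.91067285]
outline z12 ((647.9212646484375, 148.67286682128906), (121.25135040283203, 72.7403564453125), 8.689545631408691)
plane [ 0.31187935  0.06575841 -0.15527612] 219 slope 17.678974035623984 yaw 11.906178257046632 0.0015424684896244475
board rect ((643.7239990234375, 149.13931274414062), (103.10205078125, 44.106998443603516), 8.19629192352295) 402
```

Emit:
servo_tool:
  series:
    - {"delta_pos": [0,0,0],"rot": [0,0,-0.138]}
    - {"delta_pos": [0,0,0],"rot": [0,0,-0.138]}
    - {"delta_pos": [0,0,0],"rot": [0,0,-0.138]}
    - {"delta_pos": [0,0,0],"rot": [0,0,-0.138]}
    - {"delta_pos": [0,0,0],"rot": [0,0,-0.138]}
    - {"delta_pos": [0,0,0],"rot": [0,0,-0.138]}
    - {"delta_pos": [0,0,0],"rot": [0,0,-0.138]}
    - {"delta_pos": [0,0,0],"rot": [0,0,-0.138]}
    - {"delta_pos": [0,0,0],"rot": [0,0,-0.138]}
    - {"delta_pos": [0,0,0],"rot": [0,0,-0.138]}
  grip: -1

```text
t: 1.1
eef_pos: [0.166, -0.4979, 0.231]
orientation: [-0.0, 0.657, 0.754, 0.0]
contact_force: [0.5, 1.2, -0.7]
opening: 0.001
gripper_force: 0.0
```

Emit:
servo_tool:
  series:
    - {"delta_pos": [20,38,0],"rot": [0,0,0]}
    - {"delta_pos": [20,38,0],"rot": [0,0,0]}
    - {"delta_pos": [20,38,0],"rot": [0,0,0]}
    - {"delta_pos": [20,38,0],"rot": [0,0,0]}
    - {"delta_pos": [20,38,0],"rot": [0,0,0]}
    - {"delta_pos": [20,38,0],"rot": [0,0,0]}
    - {"delta_pos": [20,38,0],"rot": [0,0,0]}
    - {"delta_pos": [20,38,0],"rot": [0,0,0]}
    - {"delta_pos": [20,38,0],"rot": [0,0,0]}
    - {"delta_pos": [20,38,0],"rot": [0,0,0]}

```text
t: 2.1
eef_pos: [0.5179, -0.2487, 0.2311]
orientation: [-0.0, 0.659, 0.752, -0.0]
contact_force: [-0.5, -1.3, 0.4]
opening: 0.001
gripper_force: 0.0
```

```bash
cat > st.py <<'E'
from h import *
o=observe(); print("t",o["t"].round(2),"disp",to_d(o["eef_pos"]).round(4),(Rd.T@q2R(o["orientation"])).round(3).tolist(),o["joint_pos"].round(2),o["contact_force"].round(1),o["opening"].round(3))
E
python3 st.py
```

```text
Traceback (most recent call last):
  File "st.py", line 2, in <module>
    o=observe(); print("t",o["t"].round(2),"disp",to_d(o["eef_pos"]).round(4),(Rd.T@q2R(o["orientation"])).round(3).tolist(),o["joint_pos"].round(2),o["contact_force"].round(1),o["opening"].round(3))
                           ^^^^^^^^^^^^
AttributeError: 'float' object has no attribute 'round'
```

Emit:
servo_tool:
  series:
    - {"delta_pos": [0,0,40],"rot": [0,0,0]}
    - {"delta_pos": [0,0,40],"rot": [0,0,0]}
    - {"delta_pos": [0,0,40],"rot": [0,0,0]}
    - {"delta_pos": [0,0,40],"rot": [0,0,0]}
    - {"delta_pos": [0,0,30],"rot": [0,0,0]}
    - {"delta_pos": [0,2,17],"rot": [0,0,0]}
    - {"delta_pos": [0,0,0],"rot": [0,0,0]}

```text
t: 2.8
eef_pos: [0.5174, -0.2489, 0.022]
orientation: [-0.002, 0.659, 0.752, -0.0]
contact_force: [0.8, -0.2, 0.2]
opening: 0.001
gripper_force: 0.0
```

```bash
sed -i 's/o\["t"\].round(2)/round(float(o["t"]),2)/; s/o\["opening"\].round(3)/round(float(o["opening"]),3)/' st.py; python3 st.py
```

```text
t 2.8 disp [-0.0021 -0.2763  0.022 ] [[0.0, 1.0, -0.003], [1.0, -0.0, 0.003], [0.003, -0.003, -1.0]] [-0.59  0.49 -0.3   0.79  0.    0.85] [ 0.8 -0.2  0.2] 0.001
```

Emit:
servo_tool:
  series:
    - {"delta_pos": [14,1,0],"rot": [0,0,0]}
    - {"delta_pos": [14,1,0],"rot": [0,0,0]}
    - {"delta_pos": [14,0,0],"rot": [0,0,0]}
    - {"delta_pos": [14,0,0],"rot": [0,0,0]}
    - {"delta_pos": [14,0,0],"rot": [0,0,0]}
    - {"delta_pos": [14,0,0],"rot": [0,0,0]}
    - {"delta_pos": [14,0,0],"rot": [0,0,0]}
    - {"delta_pos": [14,0,0],"rot": [0,0,0]}
    - {"delta_pos": [14,0,0],"rot": [0,0,0]}
    - {"delta_pos": [10,0,0],"rot": [0,0,0]}

```text
t: 3.8
eef_pos: [0.5033, -0.1152, 0.0254]
orientation: [0.002, 0.659, 0.752, -0.001]
contact_force: [-0.1, -16.3, -4.2]
opening: -0.001
gripper_force: 8.6
```

Emit:
servo_tool:
  series:
    - {"delta_pos": [5,0,0],"rot": [0,0,0]}
    - {"delta_pos": [3,0,0],"rot": [0,0,0]}

```text
t: 4.0
eef_pos: [0.5023, -0.1073, 0.0254]
orientation: [0.002, 0.659, 0.752, -0.001]
contact_force: [0.4, -14.2, -2.6]
opening: 0.0
gripper_force: 7.0
```

```bash
python3 st.py
```

```text
t 4.0 disp [ 0.0015 -0.1338  0.0254] [[0.0, 1.0, 0.001], [1.0, -0.0, -0.004], [-0.004, 0.001, -1.0]] [-0.37  0.4  -0.46  0.71 -0.    1.07] [  0.4 -14.2  -2.6] 0.0
```

Past about 106 mm of travel. I'll creep on until the stop's force rise.

Emit:
servo_tool:
  series:
    - {"delta_pos": [4,0,0],"rot": [0,0,0]}
    - {"delta_pos": [2,0,0],"rot": [0,0,0]}

```text
t: 4.2
eef_pos: [0.5015, -0.1015, 0.0254]
orientation: [0.002, 0.659, 0.752, -0.001]
contact_force: [-0.6, -13.8, -1.8]
opening: -0.0
gripper_force: 6.9
```

Emit:
servo_tool:
  series:
    - {"delta_pos": [2,0,0],"rot": [0,0,0]}
    - {"delta_pos": [0,0,0],"rot": [0,0,0]}

```text
t: 4.4
eef_pos: [0.5013, -0.0999, 0.0254]
orientation: [0.002, 0.659, 0.752, -0.001]
contact_force: [-0.1, -15.3, -2.3]
opening: -0.001
gripper_force: 7.6
```

Emit:
servo_tool:
  series:
    - {"delta_pos": [2,0,0],"rot": [0,0,0]}
    - {"delta_pos": [0,0,0],"rot": [0,0,0]}

```text
t: 4.6
eef_pos: [0.5013, -0.0998, 0.0255]
orientation: [0.004, 0.66, 0.751, -0.003]
contact_force: [-0.4, -29.8, -5.2]
opening: 0.001
gripper_force: 14.8
```

Emit:
servo_tool:
  series:
    - {"delta_pos": [1,0,0],"rot": [0,0,0]}
    - {"delta_pos": [0,0,0],"rot": [0,0,0]}

```text
t: 4.8
eef_pos: [0.5013, -0.0998, 0.0256]
orientation: [0.004, 0.66, 0.751, -0.004]
contact_force: [-0.7, -37.0, -7.1]
opening: -0.006
gripper_force: 18.2
```

```bash
python3 st.py;  python3 - <<'E'
from h import *
im=get_image("top"); cv2.imwrite("pics/pushed.png",cv2.resize(im["img"][150:240,170:330],(800,450),interpolation=cv2.INTER_CUBIC))
E
```

```text
t 4.8 disp [ 0.0016 -0.1263  0.0256] [[0.002, 1.0, 0.0], [1.0, -0.002, -0.011], [-0.011, 0.0, -1.0]] [-0.35  0.39 -0.46  0.71 -0.01  1.09] [ -0.7 -37.   -7.1] -0.006
```

View pics/pushed.png

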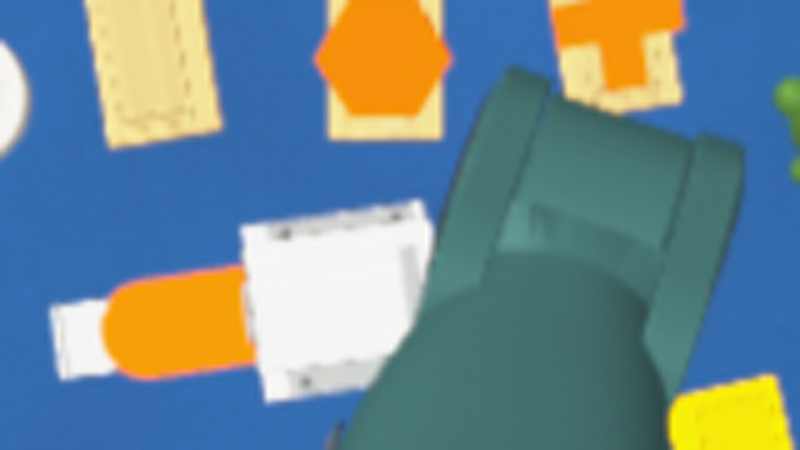

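The plunger is on its stop, with the force up to 37 N. The orange plate is out on the tongue: nose at crop (102,330), tail by the box at about (250,315). I'll back off.

Emit:
servo_tool:
  series:
    - {"delta_pos": [-10,0,0],"rot": [0,0,0]}
    - {"delta_pos": [-16,0,0],"rot": [0,0,0]}
    - {"delta_pos": [-16,0,0],"rot": [0,0,0]}
    - {"delta_pos": [-16,0,0],"rot": [0,0,0]}
    - {"delta_pos": [-16,0,0],"rot": [0,0,0]}
    - {"delta_pos": [-16,0,0],"rot": [0,0,0]}
    - {"delta_pos": [-16,0,0],"rot": [0,0,0]}
    - {"delta_pos": [-16,0,0],"rot": [0,0,0]}
    - {"delta_pos": [-16,0,0],"rot": [0,0,0]}
    - {"delta_pos": [-16,0,0],"rot": [0,0,0]}

```text
t: 5.85
eef_pos: [0.5205, -0.2499, 0.0242]
orientation: [-0.0, 0.659, 0.752, 0.0]
contact_force: [1.4, -0.5, 0.6]
opening: -0.0
gripper_force: 0.0
```

Emit:
servo_tool:
  series:
    - {"delta_pos": [0,0,-30],"rot": [0,0,0]}
    - {"delta_pos": [0,0,-40],"rot": [0,0,0]}
    - {"delta_pos": [0,0,-45],"rot": [0,0,0]}
    - {"delta_pos": [0,0,-45],"rot": [0,0,0]}
    - {"delta_pos": [0,0,-40],"rot": [0,0,0]}
  grip: 1

```text
t: 6.35
eef_pos: [0.5204, -0.2492, 0.2267]
orientation: [0.0, 0.659, 0.752, 0.0]
contact_force: [0.7, -0.8, 0.4]
opening: 0.848
gripper_force: 0.0
```

```bash
python3 st.py; python3 - <<'E'
from h import *
import pickle
def orange(im):
    h=cv2.cvtColor(im["img"],cv2.COLOR_BGR2HSV); return ((h[...,0]>8)&(h[...,0]<20)&(h[...,1]>190)&(h[...,2]>170)).astype(np.uint8)
im=get_image("top"); sd=get_image("side"); pickle.dump(im,open("top1.pkl","wb")); pickle.dump(sd,open("side1.pkl","wb"))
cn,_=cv2.findContours(orange(im),0,2)
for c in cn:
    if cv2.contourArea(c)<150: continue
    p=np.array([to_d(on_plane(im,u,v,.026))[:2] for u,v in c[:,0]])*1000
    print(cv2.contourArea(c),c[:,0].mean(0),"disp rect mm",cv2.minAreaRect(p.astype(np.float32)),"y",p[:,1].min(),p[:,1].max(),"x",p[:,0].min(),p[:,0].max(), "z",np.median(cloud(im)[orange(im)>0][:,2]))
h=cv2.cvtColor(im["img"],cv2.COLOR_BGR2HSV); k=(h[...,2]<70); k[:,:295]=0;k[:,320:]=0;k[:185]=0;k[215:]=0; print("knob",to_d(np.median(cloud(im)[k],axis=0)))
a=cv2.resize(im["img"][125:240,170:330],(640,460),interpolation=cv2.INTER_CUBIC); cv2.imwrite("pics/after.png",a)
E
```

```text
t 6.35 disp [ 0.0009 -0.2769  0.2267] [[0.0, 1.0, 0.001], [1.0, -0.0, -0.001], [-0.001, 0.001, -1.0]] [-0.59  0.35  0.07  1.29  0.    0.85] [ 0.7 -0.8  0.4] 0.848
444.0 [204.78947368 214.39473684] disp rect mm ((1.3264122009277344, 106.943115234375), (88.45149230957031, 55.90555191040039), 89.83958435058594) y 62.77493351191045 151.17308971892098 x -26.65059486493663 29.303882094275327 z 0.05758073928246099
420.5 [246.275 161.2  ] disp rect mm ((148.56947326660156, -44.671356201171875), (78.37716674804688, 69.43046569824219), 81.69400024414062) y -83.44098447549527 -5.452332832805701 x 111.2696910002428 185.8765805474827 z 0.05758073928246099
297.0 [292.67567568 152.89189189] disp rect mm ((148.4080047607422, -194.21139526367188), (69.08281707763672, 72.23889923095703), 40.637733459472656) y -231.82407911952487 -154.46869978790215 x 108.2984551007701 186.44984186835228 z 0.05758073928246099
knob [ 2.03402177e-04 -2.23199361e-01  5.51084817e-02]
```

View pics/after.png

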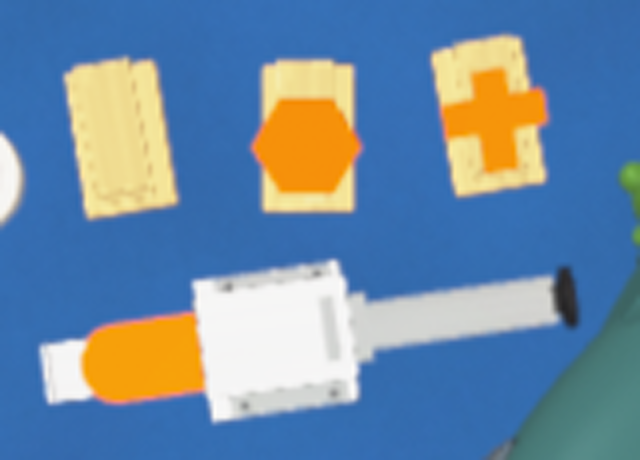

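```bash
python3 - <<'E'
from h import *
import pickle
for n in("top1","side1"):
    im=pickle.load(open(n+".pkl","rb")); P=cloud(im); D=(P-O)@Rd
    h=cv2.cvtColor(im["img"],cv2.COLOR_BGR2HSV); m=((h[...,0]>8)&(h[...,0]<20)&(h[...,1]>180)&(h[...,2]>120))
    m&=(D[...,1]>.05)&(D[...,1]<.2)&(abs(D[...,0])<.05)
    d=D[cv2.erode(m.astype(np.uint8),np.ones((3,3)))>0]
    print(n,m.sum(),D[m].min(0).round(4),D[m].max(0).round(4))
    for y in np.arange(.05,.17,.01):
        w=d[(d[:,1]>=y)&(d[:,1]<y+.01)]
        if len(w)>2: print(round(y,3),len(w),np.percentile(w[:,2],[10,50,90]).round(4),np.median(w[:,0]).round(4))
    # vertical check of tongue / box
    if n=="top1":
        t=D[(D[...,2]<.022)&(D[...,2]>.012)&(abs(D[...,0])<.015)&(D[...,1]>.12)&(D[...,1]<.2)]; print("tongue z",np.median(t[:,2]),"ymax",t[:,1].max())
im=pickle.load(open("side1.pkl","rb")); cv2.imwrite("pics/side1.png",cv2.resize(im["img"][165:265,200:320],(720,600),interpolation=cv2.INTER_CUBIC))
E
```

```text
top1 490 [-0.0271  0.0625  0.0183] [0.0292 0.1509 0.0355]
0.06 20 [0.0231 0.0264 0.0312] 0.0036
0.07 39 [0.0212 0.0259 0.0311] -0.0022
0.08 52 [0.0222 0.0265 0.0301] -0.0
0.09 49 [0.0222 0.0269 0.031 ] 0.0009
0.1 50 [0.0213 0.027  0.0309] -0.0006
0.11 52 [0.0223 0.0263 0.0302] 0.0011
0.12 52 [0.0217 0.027  0.0311] 0.001
0.13 46 [0.0232 0.027  0.0299] 0.0022
0.14 19 [0.0211 0.0256 0.0288] -0.0009
tongue z 0.01674592520474316 ymax 0.18143130533480176
side1 310 [-0.0263  0.0656  0.0158] [0.0297 0.1591 0.0322]
0.07 20 [0.0246 0.027  0.029 ] -0.0024
0.08 32 [0.0234 0.0263 0.0297] 0.0015
0.09 28 [0.024  0.026  0.0288] 0.0006
0.1 31 [0.0225 0.0265 0.0286] 0.0005
0.11 28 [0.0225 0.0261 0.0282] -0.0
0.12 32 [0.0234 0.0267 0.0295] 0.003
0.13 27 [0.0241 0.0266 0.0296] -0.0016
0.14 27 [0.024  0.0271 0.0306] 0.0016
0.15 8 [0.0241 0.0267 0.0302] -0.0008
```

View pics/side1.png

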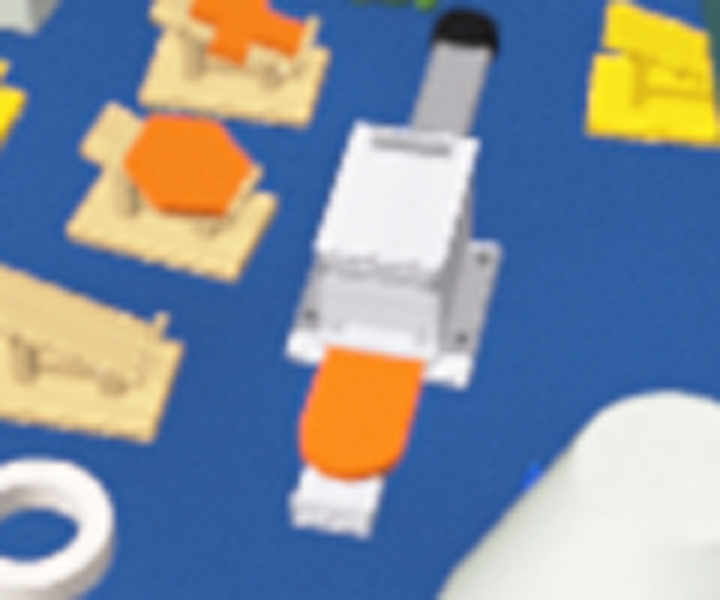

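The plate lies flat, with its top at z 0.0265. Its tail is at about y 63 mm and its nose at about 156 mm, so its centre is near y 110 mm. The knob is back out at about -223 mm for its mid-thickness. Next I turn the hand half round, which leaves room on the last joint for the stand, and go over the plate.

Emit:
servo_tool:
  series:
    - {"delta_pos": [0,0,0],"rot": [0,0,-0.143]}
    - {"delta_pos": [0,0,0],"rot": [0,0,-0.143]}
    - {"delta_pos": [0,0,0],"rot": [0,0,-0.143]}
    - {"delta_pos": [0,0,0],"rot": [0,0,-0.143]}
    - {"delta_pos": [0,0,0],"rot": [0,0,-0.143]}
    - {"delta_pos": [0,0,0],"rot": [0,0,-0.143]}
    - {"delta_pos": [0,0,0],"rot": [0,0,-0.143]}
    - {"delta_pos": [0,0,0],"rot": [0,0,-0.143]}
    - {"delta_pos": [0,0,0],"rot": [0,0,-0.143]}
    - {"delta_pos": [0,0,0],"rot": [0,0,-0.143]}

```text
t: 7.45
eef_pos: [0.5204, -0.249, 0.2237]
orientation: [-0.0, 0.002, 1.0, 0.0]
contact_force: [0.0, 0.2, -0.1]
opening: 1.001
gripper_force: 0.0
```

Emit:
servo_tool:
  series:
    - {"delta_pos": [0,0,0],"rot": [0,0,-0.143]}
    - {"delta_pos": [0,0,0],"rot": [0,0,-0.143]}
    - {"delta_pos": [0,0,0],"rot": [0,0,-0.143]}
    - {"delta_pos": [0,0,0],"rot": [0,0,-0.143]}
    - {"delta_pos": [0,0,0],"rot": [0,0,-0.143]}
    - {"delta_pos": [0,0,0],"rot": [0,0,-0.143]}
    - {"delta_pos": [0,0,0],"rot": [0,0,-0.143]}
    - {"delta_pos": [0,0,0],"rot": [0,0,-0.143]}
    - {"delta_pos": [0,0,0],"rot": [0,0,-0.143]}
    - {"delta_pos": [0,0,0],"rot": [0,0,-0.143]}

```text
t: 8.45
eef_pos: [0.5204, -0.2491, 0.2238]
orientation: [-0.0, -0.654, 0.756, 0.0]
contact_force: [0.7, 0.2, -0.3]
opening: 0.999
gripper_force: 0.0
```

Emit:
servo_tool:
  series:
    - {"delta_pos": [0,0,0],"rot": [0,0,-0.143]}
    - {"delta_pos": [0,0,0],"rot": [0,0,-0.139]}
    - {"delta_pos": [-49,0,0],"rot": [0,0,0]}
    - {"delta_pos": [-49,0,0],"rot": [0,0,0]}
    - {"delta_pos": [-49,0,0],"rot": [0,0,0]}
    - {"delta_pos": [-49,0,0],"rot": [0,0,0]}
    - {"delta_pos": [-49,0,0],"rot": [0,0,0]}
    - {"delta_pos": [-49,0,0],"rot": [0,0,0]}
    - {"delta_pos": [-49,0,0],"rot": [0,0,0]}
    - {"delta_pos": [-48,0,0],"rot": [0,0,0]}

```text
t: 9.45
eef_pos: [0.4689, 0.1406, 0.2241]
orientation: [0.0, 0.752, -0.659, -0.0]
contact_force: [1.2, -0.4, -0.0]
opening: 0.998
gripper_force: 0.0
```

```bash
python3 st.py
```

```text
t 9.45 disp [0.0009 0.1163 0.2241] [[-0.0, -1.0, -0.0], [-1.0, 0.0, 0.0], [-0.0, 0.0, -1.0]] [ 0.12  0.2  -0.15  1.22  0.   -1.58] [ 1.2 -0.4 -0. ] 0.998
```

Emit:
servo_tool:
  series:
    - {"delta_pos": [0,1,35],"rot": [0,0,0]}
    - {"delta_pos": [0,0,35],"rot": [0,0,0]}
    - {"delta_pos": [0,0,35],"rot": [0,0,0]}
    - {"delta_pos": [0,0,35],"rot": [0,0,0]}
    - {"delta_pos": [0,0,30],"rot": [0,0,0]}
    - {"delta_pos": [0,0,25],"rot": [0,0,0]}
    - {"delta_pos": [0,0,15],"rot": [0,0,0]}
    - {"delta_pos": [0,0,10],"rot": [0,0,0]}
    - {"delta_pos": [0,0,0],"rot": [0,0,0]}
  grip: 1

```text
t: 10.35
eef_pos: [0.4678, 0.1386, 0.0032]
orientation: [0.001, 0.752, -0.659, -0.001]
contact_force: [0.4, -0.5, -0.7]
opening: 0.997
gripper_force: 0.0
```

```bash
python3 st.py
```

```text
t 10.35 disp [-0.0004  0.1144  0.0032] [[-0.0, -1.0, -0.002], [-1.0, 0.0, 0.0], [-0.0, 0.002, -1.0]] [ 0.12  0.39 -0.55  0.63  0.   -1.58] [ 0.4 -0.5 -0.7] 0.997
```

Emit:
servo_tool:
  series:
    - {"delta_pos": [0,0,0],"rot": [0,0,0]}
    - {"delta_pos": [0,0,0],"rot": [0,0,0]}
    - {"delta_pos": [0,0,0],"rot": [0,0,0]}
    - {"delta_pos": [0,0,0],"rot": [0,0,0]}
    - {"delta_pos": [0,0,0],"rot": [0,0,0]}
  grip: -1
  grip_force: 40

```text
t: 10.85
eef_pos: [0.4689, 0.1389, 0.0052]
orientation: [-0.001, 0.752, -0.659, 0.001]
contact_force: [-2.1, -1.0, 6.5]
opening: 0.691
gripper_force: 43.2
```

Emit:
servo_tool:
  series:
    - {"delta_pos": [0,0,-4],"rot": [0,0,0]}
    - {"delta_pos": [0,0,-10],"rot": [0,0,0]}
    - {"delta_pos": [-5,0,-20],"rot": [0,0,0]}
    - {"delta_pos": [-10,0,-30],"rot": [0,0,0]}
    - {"delta_pos": [0,0,-30],"rot": [0,0,0]}
    - {"delta_pos": [0,0,-30],"rot": [0,0,0]}
    - {"delta_pos": [0,0,-30],"rot": [0,0,0]}
    - {"delta_pos": [0,0,-20],"rot": [0,0,0]}
    - {"delta_pos": [0,0,0],"rot": [0,0,0]}

```text
t: 11.75
eef_pos: [0.4674, 0.154, 0.1815]
orientation: [-0.002, 0.752, -0.659, 0.002]
contact_force: [1.2, 0.2, -1.5]
opening: 0.693
gripper_force: 43.4
```

```bash
python3 st.py; python3 - <<'E'
from h import *
import pickle
# stand frame from first images
top=pickle.load(open("top.pkl","rb")); side=pickle.load(open("side.pkl","rb"))
ys=np.radians(8.4); ax=np.array([np.cos(ys),np.sin(ys)]); ay=np.array([-ax[1],ax[0]])
for im,n in((top,"top"),(side,"side")):
    P=cloud(im); h=cv2.cvtColor(im["img"],cv2.COLOR_BGR2HSV)
    m=(h[...,0]>8)&(h[...,0]<38)&(h[...,1]>25)&(h[...,2]>90)&(np.hypot(P[...,0]-.647,P[...,1]-.1487)<.09)&(P[...,2]>-.01)&(P[...,2]<.1)
    q=P[m]; s=q[:,:2]@ax; t=q[:,:2]@ay
    print(n,m.sum(),"s",np.percentile(s,[0,1,99,100]).round(4),"t",np.percentile(t,[0,1,99,100]).round(4))
    ft=q[q[:,2]<.018]; print(" foot s",(ft[:,:2]@ax).min().round(4),(ft[:,:2]@ax).max().round(4),"t",(ft[:,:2]@ay).min().round(4),(ft[:,:2]@ay).max().round(4))
    b=abs(t-np.median(t))<.018
    for lo in np.arange(s.min(),s.max(),.006):
        w=b&(s>=lo)&(s<lo+.006)
        if w.sum()>2: print("  %.3f n%d z10/50/90"%(lo+.003,w.sum()),np.percentile(q[w,2],[10,50,90]).round(4))
    hi=q[(q[:,2]>.03)]; print(" board t",np.percentile(hi[:,:2]@ay,[1,50,99]).round(4))
im=get_image("side"); cv2.imwrite("pics/grip.png",cv2.resize(im["img"][120:260,180:340],(800,700))[:600])
pickle.dump(im,open("side2.pkl","wb"))
E
```

```text
t 11.75 disp [0.0012 0.1297 0.1815] [[0.0, -1.0, 0.005], [-1.0, -0.0, 0.0], [-0.0, -0.005, -1.0]] [ 0.15  0.23 -0.24  1.1   0.   -1.55] [ 1.2  0.2 -1.5] 0.693
top 860 s [0.6017 0.6032 0.7222 0.7254] t [0.0167 0.0175 0.0882 0.0891]
 foot s 0.6017 0.7254 t 0.0167 0.0891
  0.605 n36 z10/50/90 [0.0105 0.0151 0.0499]
  0.611 n22 z10/50/90 [0.0097 0.0439 0.0497]
  0.617 n25 z10/50/90 [0.0314 0.039  0.0434]
  0.623 n24 z10/50/90 [0.0386 0.0422 0.0459]
  0.629 n25 z10/50/90 [0.0348 0.043  0.0476]
  0.635 n25 z10/50/90 [0.0412 0.046  0.0501]
  0.641 n28 z10/50/90 [0.0416 0.0476 0.0522]
  0.647 n23 z10/50/90 [0.0448 0.049  0.0543]
  0.653 n27 z10/50/90 [0.0459 0.052  0.0574]
  0.659 n26 z10/50/90 [0.0475 0.0521 0.0568]
  0.665 n24 z10/50/90 [0.0514 0.0567 0.0606]
  0.671 n28 z10/50/90 [0.0167 0.0578 0.0629]
  0.677 n28 z10/50/90 [0.055  0.0591 0.0646]
  0.683 n25 z10/50/90 [0.0319 0.0636 0.0693]
  0.689 n28 z10/50/90 [0.0458 0.066  0.0704]
  0.695 n24 z10/50/90 [0.0319 0.0684 0.0722]
  0.701 n29 z10/50/90 [0.0171 0.0691 0.0743]
  0.707 n24 z10/50/90 [0.0347 0.0715 0.0747]
  0.713 n4 z10/50/90 
[... 403 characters left out ...]
1 n22 z10/50/90 [0.0102 0.0355 0.0429]
  0.637 n26 z10/50/90 [0.0132 0.0395 0.0475]
  0.643 n24 z10/50/90 [0.0109 0.0452 0.0501]
  0.649 n22 z10/50/90 [0.0111 0.0455 0.0524]
  0.655 n24 z10/50/90 [0.0115 0.0249 0.0522]
  0.661 n25 z10/50/90 [0.0116 0.0488 0.0558]
  0.667 n27 z10/50/90 [0.0107 0.0262 0.0584]
  0.673 n29 z10/50/90 [0.011  0.0205 0.0615]
  0.679 n30 z10/50/90 [0.0128 0.0365 0.0627]
  0.685 n33 z10/50/90 [0.0118 0.0284 0.0629]
  0.691 n31 z10/50/90 [0.0113 0.045  0.0667]
  0.697 n22 z10/50/90 [0.0144 0.0626 0.0696]
  0.703 n21 z10/50/90 [0.0106 0.0636 0.0703]
  0.709 n25 z10/50/90 [0.0122 0.018  0.0723]
  0.715 n11 z10/50/90 [0.0088 0.0133 0.0167]
 board t [0.0313 0.0593 0.0775]
```

View pics/grip.png

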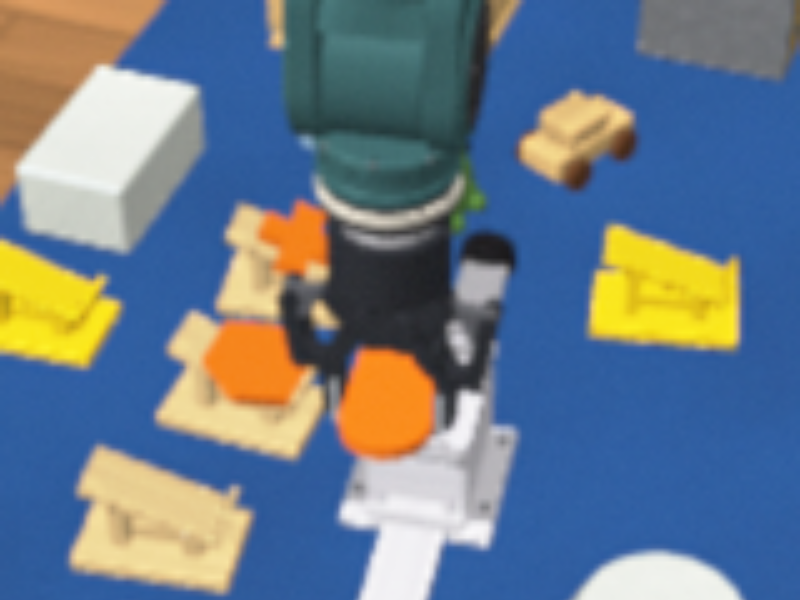

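The side view shows the plate held level between the fingers, with its nose towards the camera at about (385,455). The stand's corner works out at s=0.615, which agrees three ways: foot centre, slope fit and board end. Next I measure the plate in the grip and work out the move.

```bash
cat >> h.py <<'E'
ys=np.radians(8.4); ax=np.array([np.cos(ys),np.sin(ys),0]); ay=np.array([-ax[1],ax[0],0]); ez=np.array([0,0,1.])
S=np.radians(20); U=np.cos(S)*ax+np.sin(S)*ez; N=-np.sin(S)*ax+np.cos(S)*ez
C0=.6152*ax+.0535*ay+.038*ez; Rs=np.c_[U,ay,N]
Rt=np.c_[-U,ay,-N]
E
python3 - <<'E'
from h import *
import pickle
im=pickle.load(open("side2.pkl","rb")); o=observe(); T=np.array(o["eef_pos"]); Rr=q2R(o["orientation"])
P=cloud(im); h=cv2.cvtColor(im["img"],cv2.COLOR_BGR2HSV); m=((h[...,0]>4)&(h[...,0]<22)&(h[...,1]>170)&(h[...,2]>120))
L=(P-T)@Rr
m&=(np.abs(L[...,0])<.08)&(abs(L[...,1])<.04)&(abs(L[...,2])<.05)
e=L[cv2.erode(m.astype(np.uint8),np.ones((3,3)))>0]; print(m.sum(),L[m].min(0).round(4),L[m].max(0).round(4))
b=e
for _ in range(5):
    A=np.c_[b[:,:2],np.ones(len(b))]; k,*_=np.linalg.lstsq(A,b[:,2],rcond=None); r=b[:,2]-A@k; b=b[abs(r)<.004]
print("top face z_tool = ",k.round(4),len(b),r.std())
off=np.array([.005,0,-.011])  # plate origin in tool
for up in (.09,.03,0.0):
    Pl=C0+U*.049+N*up; tcp=Pl-Rt@off
    d=Rr.T@(tcp-T); print(up,"tcp",tcp.round(4),"delta in tool mm",(d*1000).round(1))
print("rotvec tool",R.from_matrix(Rr.T@Rt).as_rotvec().round(3), Rr.round(3).tolist())
E
```

```text
314 [-0.044  -0.0318 -0.0434] [ 0.0517  0.0271 -0.0127]
top face z_tool =  [-0.0104 -0.0047 -0.0227] 225 0.001805114381828945
0.09 tcp [0.6243 0.1463 0.1307] delta in tool mm [  28.2 -154.9   49.5]
0.03 tcp [0.6446 0.1493 0.0743] delta in tool mm [  27.9 -175.3  105.9]
0.0 tcp [0.6547 0.1508 0.0461] delta in tool mm [  27.7 -185.5  134.1]
rotvec tool [ 0.269 -0.273  1.539] [[0.131, -0.991, 0.003], [-0.991, -0.131, 0.0], [-0.0, -0.003, -1.0]]
```

Emit:
servo_tool:
  series:
    - {"delta_pos": [0,0,0],"rot": [0,0,0.14]}
    - {"delta_pos": [0,0,0],"rot": [0,0,0.14]}
    - {"delta_pos": [0,0,0],"rot": [0,0,0.14]}
    - {"delta_pos": [0,0,0],"rot": [0,0,0.14]}
    - {"delta_pos": [0,0,0],"rot": [0,0,0.14]}
    - {"delta_pos": [0,0,0],"rot": [0,0,0.14]}
    - {"delta_pos": [0,0,0],"rot": [0,0,0.14]}
    - {"delta_pos": [0,0,0],"rot": [0,0,0.14]}
    - {"delta_pos": [0,0,0],"rot": [0,0,0.14]}
    - {"delta_pos": [0,0,0],"rot": [0,0,0.14]}

```text
t: 12.8
eef_pos: [0.4657, 0.1536, 0.1774]
orientation: [-0.001, -0.148, 0.989, 0.0]
contact_force: [-0.3, 0.1, -1.4]
opening: 0.689
gripper_force: 43.4
```

Emit:
servo_tool:
  series:
    - {"delta_pos": [0,0,0],"rot": [0,0,0.14]}
    - {"delta_pos": [0,0,0],"rot": [0,0,0.015]}
    - {"delta_pos": [0,0,0],"rot": [0,-0.117,0]}
    - {"delta_pos": [0,0,0],"rot": [0,-0.117,0]}
    - {"delta_pos": [0,0,0],"rot": [0,-0.115,0]}
    - {"delta_pos": [0,0,0],"rot": [0,0,0]}

```text
t: 13.4
eef_pos: [0.4622, 0.1533, 0.1764]
orientation: [0.173, -0.074, 0.982, 0.012]
contact_force: [-1.2, -0.5, -1.6]
opening: 0.694
gripper_force: 43.4
```

```bash
cat > go.py <<'E'
from h import *
o=observe(); T=np.array(o["eef_pos"]); Rr=q2R(o["orientation"]); off=np.array([.0043,0,-.012])
print("t",o["t"],T.round(4),o["joint_pos"].round(2),o["contact_force"].round(1),o["opening"])
pl=T+Rr@off; print("plate in rest frame mm",((pl-C0)@Rs*1000).round(1),"rot left",R.from_matrix(Rr.T@Rt).as_rotvec().round(3))
for up in (.06,.02,0.0):
    print(up,(Rr.T@(C0+U*.049+N*up-Rt@off-T)*1000).round(1))
E
python3 go.py
```

```text
t 13.4 [0.4622 0.1533 0.1764] [ 0.15  0.   -0.59  0.63 -0.    0.  ] [-1.2 -0.5 -1.6] 0.6941881206149093
plate in rest frame mm [-84.3  30.7 188.4] rot left [ 0.    -0.001  0.005]
0.06 [-133.3  -31.3  128.3]
0.02 [-133.3  -31.4  168.3]
0.0 [-133.3  -31.4  188.3]
```

Emit:
servo_tool:
  series:
    - {"delta_pos": [-33,-8,0],"rot": [0,0,0]}
    - {"delta_pos": [-34,-8,0],"rot": [0,0,0]}
    - {"delta_pos": [-33,-8,10],"rot": [0,0,0]}
    - {"delta_pos": [-33,-7,20],"rot": [0,0,0]}
    - {"delta_pos": [0,0,30],"rot": [0,0,0]}
    - {"delta_pos": [0,0,30],"rot": [0,0,0]}
    - {"delta_pos": [0,0,30],"rot": [0,0,0]}
    - {"delta_pos": [0,0,28],"rot": [0,0,0]}
    - {"delta_pos": [0,0,15],"rot": [0,0,0]}
    - {"delta_pos": [0,0,0],"rot": [0,0,0]}

```text
t: 14.4
eef_pos: [0.6493, 0.1495, 0.0676]
orientation: [0.17, -0.074, 0.983, 0.013]
contact_force: [0.2, 0.2, -0.8]
opening: 0.689
gripper_force: 43.4
```

```bash
python3 go.py; python3 - <<'E'
from h import *
im=get_image("side"); cv2.imwrite("pics/place.png",cv2.resize(im["img"][180:270,160:280],(800,600),interpolation=cv2.INTER_CUBIC))
P=cloud(im); h=cv2.cvtColor(im["img"],cv2.COLOR_BGR2HSV); m=((h[...,0]>4)&(h[...,0]<22)&(h[...,1]>170)&(h[...,2]>120))
L=(P-C0)@Rs; m&=(L[...,0]>-.02)&(L[...,0]<.13)&(abs(L[...,1])<.05)&(abs(L[...,2])<.08)
print("orange in rest",m.sum(),np.percentile(L[m],[1,50,99],axis=0).round(4))
E
```

```text
t 14.4 [0.6493 0.1495 0.0676] [ 0.1   0.39 -0.4   0.43  0.02 -0.05] [ 0.2  0.2 -0.8] 0.689154081406268
plate in rest frame mm [51.9 -0.5 23.1] rot left [ 0.    -0.006  0.003]
0.06 [  3.1   0.5 -36.9]
0.02 [2.8 0.5 3.1]
0.0 [ 2.7  0.5 23.1]
orange in rest 230 [[ 0.0062 -0.0267  0.0204]
 [ 0.0344  0.0067  0.0312]
 [ 0.0952  0.0316  0.0385]]
```

View pics/place.png

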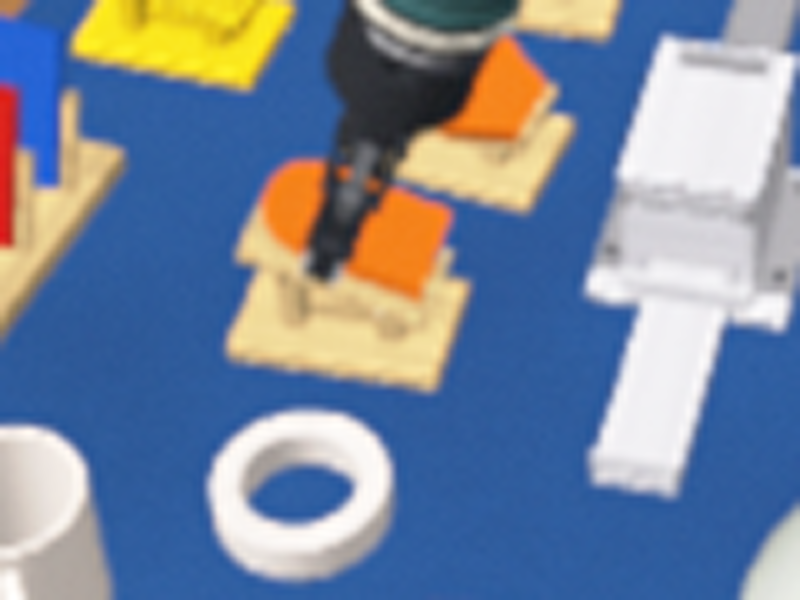

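The plate hovers aligned over the stand: straight edge at the ledge side (450,210)–(415,295), rounded end up at (270,190). Now the slow lowering.

Emit:
servo_tool:
  series:
    - {"delta_pos": [2,0,5],"rot": [0,0,0]}
    - {"delta_pos": [0,0,5],"rot": [0,0,0]}
    - {"delta_pos": [0,0,5],"rot": [0,0,0]}
    - {"delta_pos": [0,0,3],"rot": [0,0,0]}
    - {"delta_pos": [0,0,1],"rot": [0,0,0]}
    - {"delta_pos": [0,0,0],"rot": [0,0,0]}

```text
t: 15.05
eef_pos: [0.6542, 0.1503, 0.052]
orientation: [0.173, -0.072, 0.982, 0.013]
contact_force: [0.5, -0.5, -1.0]
opening: 0.693
gripper_force: 43.4
```

Emit:
servo_tool:
  series:
    - {"delta_pos": [0,0,1],"rot": [0,0,0]}
    - {"delta_pos": [0,0,1],"rot": [0,0,0]}
    - {"delta_pos": [0,0,0],"rot": [0,0,0]}

```text
t: 15.35
eef_pos: [0.6549, 0.1503, 0.0501]
orientation: [0.173, -0.072, 0.982, 0.013]
contact_force: [0.7, 0.4, -1.1]
opening: 0.69
gripper_force: 43.4
```

```bash
python3 go.py
```

```text
t 15.35 [0.6549 0.1503 0.0501] [ 0.1   0.42 -0.42  0.38  0.02 -0.05] [ 0.7  0.4 -1.1] 0.6901374379139424
plate in rest frame mm [51.2 -0.4  4.7] rot left [ 0.    -0.     0.001]
0.06 [  2.2   0.4 -55.3]
0.02 [  2.2   0.4 -15.3]
0.0 [2.2 0.4 4.7]
```

Emit:
servo_tool:
  series:
    - {"delta_pos": [2,0,1],"rot": [0,0,0]}
    - {"delta_pos": [0,0,1],"rot": [0,0,0]}
    - {"delta_pos": [0,0,0],"rot": [0,0,0]}

```text
t: 15.65
eef_pos: [0.6536, 0.1502, 0.0475]
orientation: [0.173, -0.072, 0.982, 0.013]
contact_force: [0.3, -0.3, -1.2]
opening: 0.693
gripper_force: 43.4
```

Emit:
servo_tool:
  series:
    - {"delta_pos": [0,0,1],"rot": [0,0,0]}
    - {"delta_pos": [0,0,0],"rot": [0,0,0]}

```text
t: 15.85
eef_pos: [0.654, 0.1502, 0.0465]
orientation: [0.173, -0.072, 0.982, 0.013]
contact_force: [0.3, 1.1, -0.9]
opening: 0.687
gripper_force: 43.4
```

Emit:
servo_tool:
  series:
    - {"delta_pos": [0,0,1],"rot": [0,0,0]}
    - {"delta_pos": [0,0,0],"rot": [0,0,0]}

```text
t: 16.05
eef_pos: [0.6542, 0.1503, 0.046]
orientation: [0.173, -0.072, 0.982, 0.013]
contact_force: [-3.6, -1.6, 7.5]
opening: 0.689
gripper_force: 44.2
```

```bash
python3 go.py
```

```text
t 16.05 [0.6542 0.1503 0.046 ] [ 0.1   0.42 -0.43  0.37  0.02 -0.05] [-3.6 -1.6  7.5] 0.6893538322235253
plate in rest frame mm [49.2 -0.4  1.1] rot left [0.    0.    0.001]
0.06 [  0.2   0.4 -58.9]
0.02 [  0.2   0.4 -18.9]
0.0 [0.2 0.4 1.1]
```

Contact along the slope normal at about 8 N. Releasing and retreating.

Emit:
servo_tool:
  series:
    - {"delta_pos": [0,0,0],"rot": [0,0,0]}
    - {"delta_pos": [0,0,0],"rot": [0,0,0]}
    - {"delta_pos": [0,0,0],"rot": [0,0,0]}
    - {"delta_pos": [0,0,0],"rot": [0,0,0]}
    - {"delta_pos": [0,0,0],"rot": [0,0,0]}
  grip: 1

```text
t: 16.55
eef_pos: [0.6544, 0.1503, 0.0457]
orientation: [0.173, -0.072, 0.982, 0.013]
contact_force: [-0.5, -0.4, -0.4]
opening: 0.995
gripper_force: 0.0
```

Emit:
servo_tool:
  series:
    - {"delta_pos": [0,0,-10],"rot": [0,0,0]}
    - {"delta_pos": [0,0,-15],"rot": [0,0,0]}
    - {"delta_pos": [0,0,-25],"rot": [0,0,0]}
    - {"delta_pos": [0,0,-35],"rot": [0,0,0]}
    - {"delta_pos": [0,0,-40],"rot": [0,0,0]}
    - {"delta_pos": [0,0,-40],"rot": [0,0,0]}
    - {"delta_pos": [0,0,-40],"rot": [0,0,0]}
    - {"delta_pos": [20,0,-30],"rot": [0,0,0]}
    - {"delta_pos": [20,0,0],"rot": [0,0,0]}
    - {"delta_pos": [0,0,0],"rot": [0,0,0]}

```text
t: 17.55
eef_pos: [0.5355, 0.1328, 0.2538]
orientation: [0.174, -0.072, 0.982, 0.013]
contact_force: [-0.4, 0.1, -1.7]
opening: 1.0
gripper_force: 0.0
```

```bash
python3 - <<'E'
from h import *
for n in("side","top"):
    im=get_image(n); P=cloud(im); h=cv2.cvtColor(im["img"],cv2.COLOR_BGR2HSV); m=((h[...,0]>4)&(h[...,0]<22)&(h[...,1]>170)&(h[...,2]>120))
    L=(P-C0)@Rs; m&=(L[...,0]>-.03)&(L[...,0]<.14)&(abs(L[...,1])<.05)&(abs(L[...,2])<.08)
    if m.sum()<50: print(n,m.sum()); continue
    print(n,m.sum(),np.percentile(L[m],[0,1,50,99,100],axis=0).round(4).tolist())
    e=L[cv2.erode(m.astype(np.uint8),np.ones((3,3)))>0]; A=np.c_[e[:,:2],np.ones(len(e))]; print(np.linalg.lstsq(A,e[:,2],rcond=None)[0].round(4),cv2.minAreaRect((L[m][:,:2]*1000).astype(np.float32)))
    if n=="side": cv2.imwrite("pics/done.png",cv2.resize(im["img"][150:270,160:320],(800,600),interpolation=cv2.INTER_CUBIC))
E
```

```text
side 342 [[0.0017, -0.0289, -0.0012], [0.0038, -0.0277, 0.0006], [0.0461, 0.0061, 0.0089], [0.0924, 0.0308, 0.015], [0.0942, 0.0319, 0.0172]]
[0.0106 0.0168 0.0087] ((48.142826080322266, 1.5571517944335938), (92.34669494628906, 59.9576530456543), 0.9434879422187805)
top 555 [[0.0001, -0.0309, -0.0448], [0.0022, -0.0304, -0.001], [0.0465, -0.0025, 0.0104], [0.0924, 0.0261, 0.0176], [0.0938, 0.0275, 0.0196]]
[0.0058 0.0001 0.0103] ((47.05439758300781, -1.4925041198730469), (93.49214935302734, 58.40737533569336), 0.40465033054351807)
```

View pics/done.png

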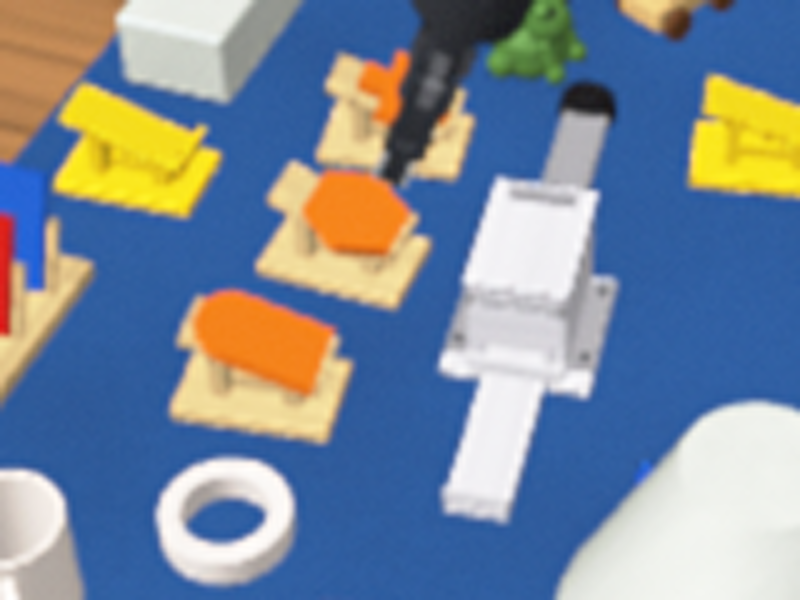

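The plate lies flat on the stand at (265,340), centred at x≈47.5 mm and y≈0 mm. The plunger is out and everything else is in place.

```bash
python3 -c "
from workcell import *
print(hand_in())"
```

```text
the job is handed in; nothing more can be done
None
```

The job is handed in: the arch plate lies flat and centred on the empty stand, straight edge at the ledge and rounded end up, with the plunger back out and nothing else visibly disturbed; the hand-in call returned no verdict.

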